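Weigh a bar of laundry soap on the trip balance

ROBOT

A 7-joint arm with a two-finger parallel gripper is mounted at the origin on the work surface. World frame = base frame: x ahead of the robot, y to its left, z up, the work surface at z = 0. Lengths are in m, angles in rad, forces in N, time in s.
With the tool pointing down it reaches from about 0.425 to 0.875 m from the base axis. Payload 4.7 kg.
Tool frame: the origin (TCP) lies midway between the tips of the shut fingers; the grasp point (between the pads) lies 19 mm behind it; z points along the fingers, y is the line along which they close (so a half turn about z gives the same grasp; the last joint's range is limited). The gripper opens to 87 mm and grips with 3 to 60 N. Pads are 19 mm wide; open, the fingers measure 117 mm over their backs; the gripper's body (75 mm by 190 mm) begins 51 mm behind the grasp point.
Start: joints at [1.303, 0.321, -0.07, 1.45, 0.023, 1.371, -0.057], TCP at [0.181, -0.624, 0.223] pointing down, gripper open.
Joint ranges: [-2.86, 2.86], [-0.3, 2.09], [-1.38, 1.24], [0.06, 2.45], [-1.56, 4.7], [0.09, 2.05], [-2.69, 2.69]. Speed limits (rad/s): [2.57, 2.57, 3.14, 3.14, 3.14, 3.14, 3.14].

INTERFACE

Orientations are given as a rotation vector (axis times angle).
In Python, from bench import monitor, cams, workorder gives the robot as it stands.
- The arm moves only by the tool move_arm, never from a script. Its arguments are lists of equal length, an entry for each row: "slide": the shift along the tool's x, y, z in cm, a list of three; "roll": the turn about the tool's z in rad. In form: {"slide": [[dx, dy, dz], ...], "roll": [roll, ...]}. A call has 1 to 20 rows; each row is the pose to reach, as a shift and turn from the pose commanded when the call began, along the tool's axes at that moment; what a row does not reach only later rows make up. A row lasts 1/10 s, in which the tool goes at most 50 mm and 8.59 degrees, less where a joint would pass 70% of its speed; a pose out of reach is approached as far as the arm can. A call with a gripper value outside its range is refused whole. "gripper" is the finger opening in cm, from 0 to 8.7, set as the call begins (left out, the last holds). The fingers move at their own pace and stop on an object; "squeeze" is the grip in N (left out, the last holds). Time passes only in rows, so rows that repeat a pose let the fingers close. It gives the time, the measured TCP pose, the force, the opening and the grip force at its end, in the units of the state.
- monitor.get_state(): the state, without advancing time (a new reading comes with each control period).
- cams.get_image(name): name is "scene" or "top" or "wrist"; returns the picture (420x560x3 uint8, red, green, blue); there is no depth.
- cams.get_calibration(name): a dict with "mtx" (3x3 intrinsics, pixels), "dist_coeffs" ([k1, k2, p1, p2, k3] as OpenCV has them; the pictures are not rectified), "R" (3x3) and "t" (3): a world point X has camera coordinates R X + t. Camera axes: x right, y down, z forward; pixel columns grow to the right and rows downward; lengths in m; the calibration is good to about 2 mm. A picture is of the moment at which its call begins: read the wrist's pose just before it. get_calibration takes no time and is no camera call; for the wrist camera it gives the pose at the moment of the call.
- workorder.close_job(): hands the job in; it is judged then, once.
The state is a dict: "time": time; "joint_positions": joint angles; "qd": joint speeds; "joint_torque": joint torques, N m; "position": TCP position; "tool_rot": TCP orientation; "ft_force": force on the tool from outside, world axes, zero at the start; "torque": the same for the moment, N m; "grip_width": opening from 0.0 (shut) to 1.0 (fully open); "grip_force": force on a finger pad.
Only numpy, scipy, OpenCV 4.12 (cv2) and the standard library are available. Lean on these libraries where they do the work, as an engineer would, in place of code of your own. Each camera call takes 0.05 s, during which the arm holds its last target. There are 200 camera calls.

TASK

Weigh the bar of soap that lies in the left pan of the balance: stand the 200 g and the 100 g weights upright in the empty right pan, then slide the poise along its bar to make up the rest, until the beam comes to rest level. Keep the soap lying in its pan, and do not disturb the 500 g weight, the tub, the brush or the scoop.

Things in the scene. Friction and masses are not known exactly. Their poses are not given: they have to be found in the camera images.
- balance: Trip balance, grey cast base 115 x 270 mm, standing fast on the counter. Origin: centre of its underside; x away from the robot's side, y left along the beam, z up. The beam turns about the x line 75 mm above the origin. Two flat steel pans ride on it at y = +110 mm (soap) and -110 mm (weights) and stay level as they rise and fall.
- index_top (a point): Top edge, middle, of the upright white index plate between the pans: 64 mm wide along y, 3 mm thick, top 172 mm above the counter, fixed to the base. A black pointer on each side of it stands on its long middle mark when the beam is level.
- beam (a joint): Tilt of the beam, rad: 0 level, positive when the weight pan (right) is down, negative when the soap pan (left) is down; stops at +-0.2. Damped, settles in about 1.5 s. Between the stops the tilt is proportional to the load difference: about 0.0027 rad for each gram of (weights + poise reading - soap).
- poise (a joint): Position of the poise along its bar, m: 0 at the left end (y = +75 mm), 0.15 at the right end (y = -75 mm). It adds 0 g at 0 up to 100 g at 0.15 (0.667 g per mm) to the weight pan's side. It stays where it is left; about 1 N slides it. It starts near the left end, at 0.005 to 0.02.
- poise_bar (a point): Middle of the top edge of the poise bar: a flat bar 200 mm long, 5 mm thick, 16 mm high, fixed to the beam and parallel to it, at the balance's x = -95 mm, in front of the pans. Top edge 83 mm above the counter when level; it tilts with the beam, its ends rising or falling up to 20 mm.
- poise_tab (a point): Centre of the poise's upright thumb tab, 110 mm above the counter when level, 27 mm above the bar's top edge. Dark steel slider, 26 mm along the bar, 18 mm across; its tab is 18 mm along, 14 mm across, capped by a 20 mm disc. The tab reaches 18 mm above this point and 22 mm below it, to the slider body. Rises and falls with the beam.
- weight_pan_top (a point): Centre of the upper face of the right, empty pan: round, flat, about 120 mm across inside, rim 3 mm high; 119 mm above the counter when the beam is level, 22 mm higher at the start.
- soap_pan_top (a point): Centre of the upper face of the left pan, the same size, in which the soap lies; 119 mm above the counter when level, 22 mm lower at the start.
- soap: Bar of pale laundry soap, 62 x 92 x 50 mm (x, y, z), lying in the left pan. Its weight is unknown, between 325 and 385 g. Origin: centre of its underside.
- w200: 200 g stainless steel knob weight, the middle-sized of three: body 32 mm across and 27 mm high, a neck, and a knob 20 mm across; 42 mm high in all. Origin: centre of its underside; z up. Stands on the counter.
- w100: 100 g stainless steel knob weight, the smallest of three: body 25 mm across and 21 mm high, a neck, and a knob 16 mm across; 34 mm high in all. Origin: centre of its underside; z up. Stands on the counter.
- w500: 500 g stainless steel knob weight, the largest of three: 44 mm across, 56 mm high. Origin: centre of its underside. Too heavy for this job; stays where it is.
- stain_tub: White plastic tub with a screw lid, 80 mm across, 85 mm high, upright on the counter to the left. Origin: centre of its underside. A bystander.
- brush: Wooden scrubbing brush, 135 x 52 x 42 mm, lying bristles down on the counter. Origin: centre of its underside. A bystander.
- scoop: White plastic measuring cup, 72 mm across the mouth, 60 mm high, upright. Origin: centre of its underside. A bystander.
Mind the look-alikes: they are no part of the job. Leave any green look-alike of the w100 alone.

How it is judged:
By the outcome, as a careful person would: the job done as asked, in the order asked, and still so for the second after the job is handed in, with the robot touching nothing.
It also fails if it takes over 67 s, if anything falls off the work surface, if the arm or the gripper's body presses on something with over 40 N, if the wrist force passes 120 N, or if a joint passes its speed limit or range.

## Working session

There is one attempt and no reset: what is moved stays moved. The work goes in short steps, Python scripts to look and compute and a tool call to move; the robot and the scene stay as the last step left them, time stands still between calls to the robot, and variables do not carry over. Pictures are saved under pics/ and viewed, at most 10 in all, crops included, and the job is handed in when it is done.

Besides the shell and the picture viewer there is one more tool, called after "Emit:" as name([rows], argument=value, ...), one row to a line, values as JSON. move_arm: Moves the arm, as the interface text tells. Its arguments: {"type":"object","properties":{"slide":{"type":"array","items":{"type":"array","items":{"type":"number"}}},"roll":{"type":"array","items":{"type":"number"}},"gripper":{"type":"number"},"squeeze":{"type":"number"}},"required":["slide","roll"]}

```bash
ls; mkdir -p pics; cat > h.py <<'E'
import numpy as np, cv2
from bench import monitor, cams, workorder
def grab(n,f):
    c=cams.get_calibration(n); im=cams.get_image(n)
    np.savez('pics/'+f+'.npz',im=im,**{k:np.array(c[k]) for k in('mtx','dist_coeffs','R','t')})
    cv2.imwrite('pics/'+f+'.png',im[:,:,::-1]); return im
def ray(f,uv):
    c=np.load('pics/'+f+'.npz'); p=cv2.undistortPoints(np.array([[uv]],float),c['mtx'],c['dist_coeffs'])[0,0]
    R,t=c['R'],c['t']; d=R.T@np.array([p[0],p[1],1]); return -R.T@t, d/np.linalg.norm(d)
def onz(f,uv,z):
    o,d=ray(f,uv); return o+d*(z-o[2])/d[2]
def tri(*a):
    A=np.zeros((3,3));b=np.zeros(3);L=[ray(f,uv) for f,uv in a]
    for o,d in L: P=np.eye(3)-np.outer(d,d);A+=P;b+=P@o
    x=np.linalg.solve(A,b); return x,[np.linalg.norm((np.eye(3)-np.outer(d,d))@(x-o)) for o,d in L]
def proj(f,X):
    c=np.load('pics/'+f+'.npz'); return cv2.projectPoints(np.array([X],float),cv2.Rodrigues(c['R'])[0],c['t'],c['mtx'],c['dist_coeffs'])[0].ravel()
E
python3 - <<'E'
from h import *
a=grab('scene','s0');b=grab('top','t0')
print(monitor.get_state())
for n in('scene','top','wrist'):
  c=cams.get_calibration(n);print(n,np.array(c['mtx'])[0,0],-np.array(c['R']).T@c['t'])
E
```

```text
pics
{'time': 0.1, 'joint_positions': array([ 1.30310592,  0.32175269, -0.0701074 ,  1.45154504,  0.02259609,
        1.37079981, -0.05691894]), 'qd': array([ 1.43708266e-03, -1.54565831e-03, -1.09265784e-03, -3.49710458e-03,
       -7.57540585e-05, -8.18785858e-04,  6.49753247e-04]), 'joint_torque': array([ 4.51347614e-04, -4.92570233e+01, -4.05360293e-01, -3.13399422e+01,
       -6.41269516e-02,  3.94213933e-02,  5.66300696e-05]), 'position': array([ 0.18058062, -0.62389893,  0.22157258]), 'tool_rot': array([-3.10878463e+00, -4.40981185e-01,  5.05584198e-04]), 'ft_force': array([0.17344851, 0.59071342, 0.18078637]), 'torque': array([-0.01383909,  0.01864833,  0.01836849]), 'grip_force': 0.0, 'grip_width': 0.9988899213860893}
scene 415.5536499313766 [ 0.96128585 -0.37327306  0.87275973]
top 436.9625422258052 [0.39788472 0.01300963 1.17639975]
wrist 313.7161103073087 [ 0.24322361 -0.6068477   0.38331321]
```

View pics/s0.png

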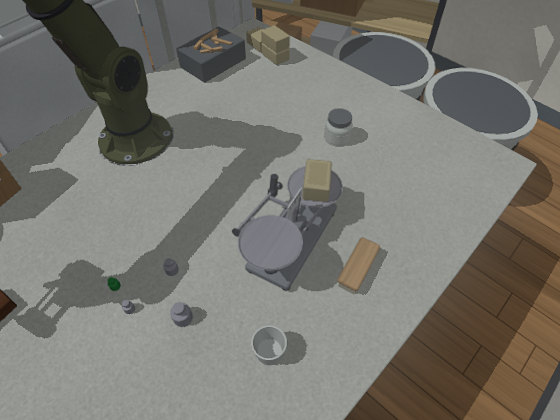

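View pics/t0.png

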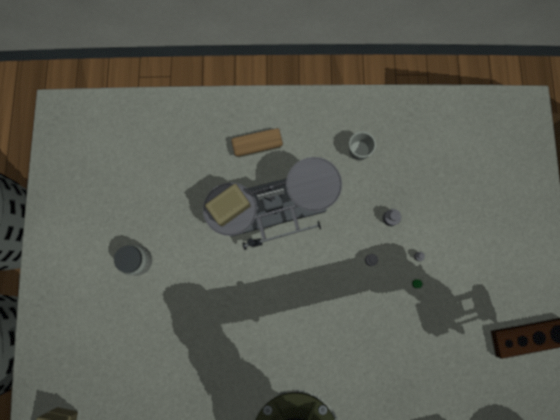

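Scene view: balance at about (290,220), green look-alike (114,283), small weight (127,306), shadowed weight (170,267), largest weight (180,314), scoop (269,343), brush (360,265). In the top view the weights are at (418,255) small, (371,259) middle in shadow, (392,217) large and (417,284) green. By size, w100 = (418,255), w200 = (371,259) and w500 = (392,217). I'll confirm this in an enlarged crop.

```bash
python3 - <<'E'
from h import *
s=cv2.imread('pics/s0.png');t=cv2.imread('pics/t0.png')
f=lambda im,x,y,w,h:cv2.convertScaleAbs(cv2.resize(im[y:y+h,x:x+w],(400,300),interpolation=cv2.INTER_CUBIC),alpha=1.5)
o=np.vstack([np.hstack([f(s,90,250,120,90),f(t,345,205,100,75)]),np.hstack([f(s,220,150,140,105),f(t,200,150,160,120)])])
cv2.imwrite('pics/c0.png',o)
for n,a,b in(('200',(170,262),(371,259)),('100',(126,303),(418,255)),('500',(180,308),(392,216)),('green',(114,283),(417,284)),('panR',(271,243),(314,184)),('tab',(274,180),(247,242))):
  print(n,tri(('s0',a),('t0',b)))
E
```

```text
200 (array([ 0.44778337, -0.20285049,  0.03330997]), [np.float64(0.00024926182181282463), np.float64(0.0002492618218129131)])
100 (array([ 0.45607916, -0.33166142,  0.02567648]), [np.float64(0.0026458485650820178), np.float64(0.0026458485650821197)])
500 (array([ 0.55914869, -0.26028283,  0.04333361]), [np.float64(0.00029049699689374296), np.float64(0.00029049699689379457)])
green (array([ 0.38242688, -0.32540577,  0.01133398]), [np.float64(0.0017203395406333324), np.float64(0.0017203395406333634)])
panR (array([ 0.62726898, -0.05010501,  0.13447568]), [np.float64(0.0016873945778613317), np.float64(0.0016873945778613046)])
tab (array([0.48732802, 0.11205842, 0.08978837]), [np.float64(0.003758439043195418), np.float64(0.003758439043195574)])
```

View pics/c0.png

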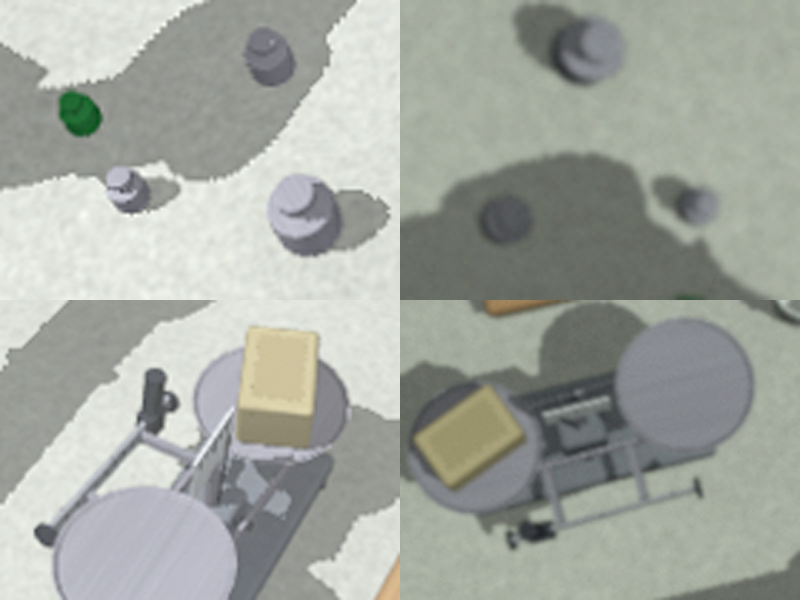

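The crop confirms it: middle-sized knob weight (top view 371,259) = w200, smallest grey one (419,255) = w100, the green one stays alone, and the largest is w500. Next I'll move the wrist camera over them.

Emit:
move_arm([
  [5,-4,0],
  [9.5,-7.5,0],
  [13.5,-11,0],
  [17.5,-14,0],
  [21,-17,0],
  [25,-20,0],
  [29,-23.5,0],
  [32.5,-26.3,0],
  [32.5,-26.3,0],
  [32.5,-26.3,0],
  [32.5,-26.3,0],
  [32.5,-26.3,0],
], roll=[0,0,0,0,0,0,0,0,0,0,0,0], gripper=5.0)

```text
time: 1.3
position: [0.4186, -0.283, 0.2222]
tool_rot: [3.111, 0.437, -0.001]
ft_force: [0.7, -0.0, -0.3]
grip_width: 0.569
grip_force: 0.0
```

```bash
python3 - <<'E'
from h import *
grab('wrist','w1');s=monitor.get_state();print(s['time'],s['position'],s['tool_rot'])
R=cv2.Rodrigues(s['tool_rot'])[0];print(R.round(3))
c=np.load('pics/w1.npz');print(c['R'].T[:,2], -c['R'].T@c['t'])
for X in([.448,-.203,.042],[.456,-.332,.034]):print(proj('w1',X))
P=onz('t0',(314,184),.141);Q=onz('t0',(231,209),.097);print('pans',P,Q,np.arctan2(-(Q-P)[0],(Q-P)[1]))
a=onz('t0',(319,225),.103);b=onz('t0',(247,243),.063);print('bar',a,b,np.arctan2(-(b-a)[0],(b-a)[1]))
E
```

```text
1.35 [ 0.41858023 -0.28302388  0.22226227] [-3.11112907e+00 -4.36248265e-01  1.14715871e-03]
[[ 0.961  0.275 -0.001]
 [ 0.275 -0.961 -0.   ]
 [-0.001 -0.    -1.   ]]
[-0.2323905  -0.06788259 -0.9702508 ] [ 0.48133244 -0.2657976   0.38392919]
[213.85340299 150.05105608]
[329.36026533 175.16245095]
pans [ 0.62480151 -0.05103953  0.141     ] [0.57201281 0.15517162 0.097     ] 0.25061151904804635
bar [ 0.5293883  -0.06402983  0.103     ] [0.48931816 0.11757883 0.063     ] 0.2171607016345893
```

View pics/w1.png

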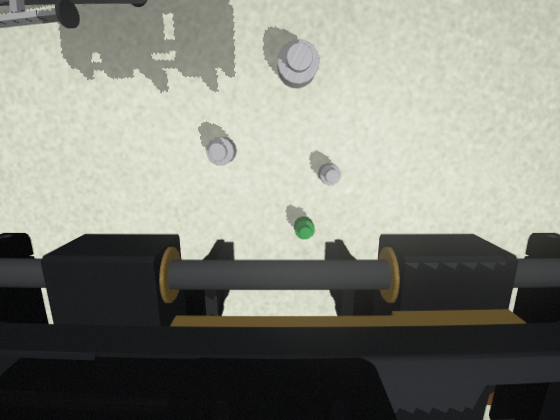

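Wrist view: w200 knob at about (216,150), w100 knob at (331,174), green (305,228), w500 (299,60). This agrees with the earlier estimate within about 2 mm.

```bash
python3 - <<'E'
from h import *
im=cv2.imread('pics/w1.png')
for n,(x,y),s,t,h in(('200',(216,150),(170.1,262),(371.7,259.5),.042),('100',(331,174),(126,303.4),(419.7,255.5),.034)):
  p=im[y-20:y+24,x-20:x+24].astype(int);m=((p[:,:,0]-p[:,:,1])>3).astype('uint8')
  k,l,st,ce=cv2.connectedComponentsWithStats(m);i=1+np.argmax(st[1:,4]);uv=ce[i]+[x-20,y-20]
  print(n,'blob',uv,st[i],onz('w1',uv,h*.5),'knob',onz('w1',(x,y),h),tri(('w1',(x,y)),('s0',s),('t0',t)))
print('green',onz('w1',(305,228),.015),'500',onz('w1',(299,62),.04))
E
```

```text
200 blob [228.875 148.625] [32 16  3  7  8] [ 0.45218999 -0.21525138  0.021     ] knob [ 0.44868337 -0.20521068  0.042     ] (array([ 0.44739983, -0.20364578,  0.03330077]), [np.float64(0.0004511119240247299), np.float64(0.0013467000939703742), np.float64(0.0015949552383958331)])
100 blob [330.   179.75] [17 24  5  4  8] [ 0.44984572 -0.33762777  0.017     ] knob [ 0.45774657 -0.3333571   0.034     ] (array([ 0.45635968, -0.3342541 ,  0.02656713]), [np.float64(0.0010355799903915448), np.float64(0.0005172598188201677), np.float64(0.0009705075156200415)])
green [ 0.38471077 -0.32716561  0.015     ] 500 [ 0.55784742 -0.26529883  0.04      ]
```

Emit:
move_arm([
  [2.5,-3.4,2],
  [5,-6.7,5],
  [5,-6.7,9],
  [5,-6.7,13],
  [5,-6.7,16],
  [5,-6.7,18.5],
  [5,-6.7,20.3],
  [5,-6.7,21.6],
  [5,-6.7,21.6],
  [5,-6.7,21.6],
], roll=[0,0,0,0,0,0,0,0,0,0])

```text
time: 2.35
position: [0.4494, -0.2038, 0.0069]
tool_rot: [3.11, 0.44, 0.001]
ft_force: [0.0, 0.1, 0.7]
grip_width: 0.574
grip_force: 0.0
```

Emit:
move_arm([
  [0,0,0],
  [0,0,0],
  [0,0,0],
  [0,0,0],
  [0,0,0],
  [0,0,0],
  [0,0,0],
], roll=[0,0,0,0,0,0,0], gripper=2.2, squeeze=15)

```text
time: 3.05
position: [0.4497, -0.2036, 0.0073]
tool_rot: [3.109, 0.441, 0.001]
ft_force: [-0.8, -0.5, 4.6]
grip_width: 0.359
grip_force: 15.0
```

Emit:
move_arm([
  [0,0,-2],
  [0,0,-6],
  [0,0,-11],
  [0,0,-16],
  [3,-2.5,-20],
  [7,-5.5,-23],
  [10,-8.5,-23],
  [12,-9.8,-23],
  [12,-9.8,-23],
  [12,-9.8,-23],
  [12,-9.8,-23],
], roll=[0,0,0,0,0,0,0,0,0,0,0])

```text
time: 4.15
position: [0.5361, -0.077, 0.2355]
tool_rot: [3.111, 0.438, -0.004]
ft_force: [-0.4, 0.1, -2.5]
grip_width: 0.362
grip_force: 15.0
```

```bash
python3 - <<'E'
from h import *
grab('wrist','w2');s=monitor.get_state();print(s['time'],s['position'],s['tool_rot'],s['grip_width'],s['grip_force'])
print(proj('w2',[.625,-.051,.141]),proj('w2',[.572,.155,.097]),proj('w2',[.487,.112,.09]))
E
```

```text
4.2 [ 0.53620176 -0.07718984  0.23572367] [ 3.11081085e+00  4.37414338e-01 -2.85967074e-03] 0.36406669384012535 14.998619722318836
[277.23354252  99.398615  ] [ 49.39291532 100.65585017] [ 85.46083318 197.65666344]
```

View pics/w2.png

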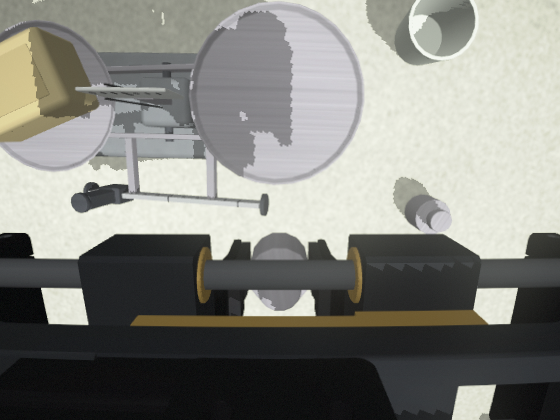

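Wrist view: right pan centred at about (276.5,92), spanning columns 190–363. Poise at (80–130,195) near the left end of its bar. The weight is held upright between the fingers.

```bash
python3 - <<'E'
from h import *
a=(276.5,92)
print(onz('w2',a,.144),[onz('w2',p,.144) for p in((190,92),(363,92),(277,184))])
print(tri(('w2',a),('s0',(271,243)),('t0',(314,184))))
print('soap pan',onz('w2',(49,97),.1), 'disc',tri(('w2',(80,202)),('t0',(245,244))),'barR',onz('w2',(264,196),.103))
E
```

```text
[ 0.62972875 -0.04907184  0.144     ] [array([0.61166529, 0.01463244, 0.144     ]), array([ 0.64840762, -0.11258362,  0.144     ]), array([ 0.56177324, -0.0690059 ,  0.144     ])]
(array([ 0.62852208, -0.04979236,  0.1355943 ]), [np.float64(0.0024501226652706327), np.float64(0.0006162670101327101), np.float64(0.0029550980708796006)])
soap pan [0.57540428 0.15364241 0.1       ] disc (array([0.48284405, 0.11823617, 0.09094413]), [np.float64(0.002386467423474447), np.float64(0.002386467423474361)]) barR [ 0.54121597 -0.0617876   0.103     ]
```

Emit:
move_arm([
  [4,0,0],
  [8,0,1],
  [12,0,3],
  [12,0,5],
  [12,0,6.5],
  [12,0,7.5],
  [12,0,8.1],
  [12,0,8.5],
  [12,0,8.7],
  [12,0,8.8],
  [12,0,8.8],
], roll=[0,0,0,0,0,0,0,0,0,0,0])

```text
time: 5.3
position: [0.6526, -0.0423, 0.1492]
tool_rot: [3.11, 0.441, 0.001]
ft_force: [-0.9, 0.3, -2.1]
grip_width: 0.36
grip_force: 15.0
```

Emit:
move_arm([
  [0,0,0.1],
  [0,0,0.2],
  [0,0,0.2],
], roll=[0,0,0])

```text
time: 5.6
position: [0.6529, -0.0424, 0.1472]
tool_rot: [3.11, 0.441, 0.002]
ft_force: [-1.1, -1.4, 1.0]
grip_width: 0.363
grip_force: 15.0
```

Emit:
move_arm([
  [0,0,0],
  [0,0,0],
  [0,0,0],
  [0,0,0],
  [0,0,-1],
  [0,0,-3],
  [0,0,-6],
  [-3,0,-9],
  [-7,0,-10],
  [-11,0,-10],
  [-11,0,-10],
  [-11,0,-10],
], roll=[0,0,0,0,0,0,0,0,0,0,0,0], gripper=5.0)

```text
time: 6.8
position: [0.5467, -0.0734, 0.2477]
tool_rot: [3.109, 0.439, 0.003]
ft_force: [0.2, -0.3, 1.1]
grip_width: 0.573
grip_force: 0.0
```

```bash
python3 - <<'E'
from h import *
grab('wrist','w3');s=monitor.get_state();print(s['time'],s['position'],s['tool_rot'])
R=cv2.Rodrigues(s['tool_rot'])[0]
print(R.T@(np.array([.457,-.3335,.006])-s['position']))
E
```

```text
6.85 [ 0.54743688 -0.07271237  0.2474515 ] [3.10974827e+00 4.40926035e-01 2.76265516e-03]
[-0.15976355  0.22513178  0.24141072]
```

View pics/w3.png

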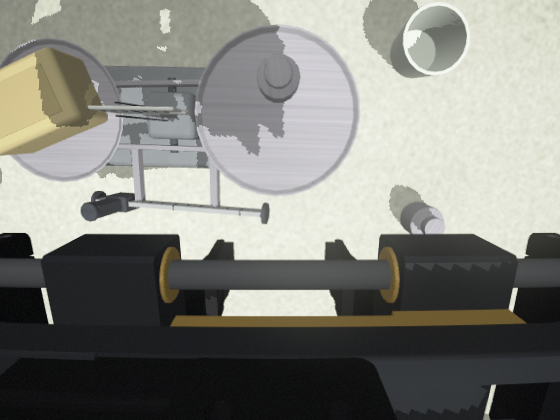

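w200 stands upright in the pan at (278,77), with free pan nearer the robot. Next is w100.

Emit:
move_arm([
  [-3,4,0],
  [-6,8,0],
  [-9,12,0],
  [-12,16,2],
  [-14,20,5],
  [-16,22.5,9],
  [-16,22.5,13],
  [-16,22.5,17],
  [-16,22.5,20],
  [-16,22.5,22],
  [-16,22.5,23.4],
  [-16,22.5,24.2],
  [-16,22.5,24.2],
  [-16,22.5,24.2],
], roll=[0,0,0,0,0,0,0,0,0,0,0,0,0,0])

```text
time: 8.25
position: [0.4567, -0.3338, 0.0054]
tool_rot: [3.109, 0.442, 0.002]
ft_force: [-0.1, -0.2, 0.7]
grip_width: 0.572
grip_force: 0.0
```

Emit:
move_arm([
  [0,0,0],
  [0,0,0],
  [0,0,0],
  [0,0,0],
  [0,0,0],
  [0,0,0],
  [0,0,0],
  [0,0,0],
], roll=[0,0,0,0,0,0,0,0], gripper=1.7)

```text
time: 9.05
position: [0.4558, -0.3337, 0.0049]
tool_rot: [3.11, 0.441, 0.0]
ft_force: [-0.8, -0.1, 4.4]
grip_width: 0.275
grip_force: 15.0
```

Emit:
move_arm([
  [0,0,-2],
  [0,0,-6],
  [0,0,-11],
  [0,0,-16],
  [2,-3,-20],
  [5,-6,-23],
  [8,-10,-24],
  [11,-13.5,-24],
  [14,-17,-24],
  [17,-20,-24],
  [21.7,-22.6,-23],
  [21.7,-22.6,-20],
  [21.7,-22.6,-17.5],
  [21.7,-22.6,-16],
  [21.7,-22.6,-15],
  [21.7,-22.6,-14.4],
  [21.7,-22.6,-14.2],
  [21.7,-22.6,-14.1],
  [21.7,-22.6,-14.1],
], roll=[0,0,0,0,0,0,0,0,0,0,0,0,0,0,0,0,0,0,0])

```text
time: 10.95
position: [0.6018, -0.0562, 0.1464]
tool_rot: [3.11, 0.441, 0.002]
ft_force: [0.6, -0.0, -0.6]
grip_width: 0.281
grip_force: 15.0
```

Emit:
move_arm([
  [0,0,0.1],
  [0,0,0.2],
  [0,0,0.2],
], roll=[0,0,0])

```text
time: 11.25
position: [0.6017, -0.0563, 0.1439]
tool_rot: [3.11, 0.441, 0.002]
ft_force: [0.6, -0.9, 0.1]
grip_width: 0.279
grip_force: 15.0
```

Emit:
move_arm([
  [0,0,0],
  [0,0,0],
  [0,0,0],
  [0,0,0],
  [0,0,-1],
  [0,0,-3],
  [0,0,-6],
  [-3,-3,-7],
  [-6,-7,-7],
  [-8.9,-10.7,-6.5],
  [-8.9,-10.7,-6.5],
  [-8.9,-10.7,-6.5],
  [-8.9,-10.7,-6.5],
  [-8.9,-10.7,-6.5],
  [-8.9,-10.7,-6.5],
  [-8.9,-10.7,-6.5],
  [-8.9,-10.7,-6.5],
  [-8.9,-10.7,-6.5],
], roll=[0,0,0,0,0,0,0,0,0,0,0,0,0,0,0,0,0,0], gripper=4.5)

```text
time: 13.05
position: [0.4861, 0.022, 0.2084]
tool_rot: [-3.11, -0.441, 0.0]
ft_force: [0.2, 0.1, 0.4]
grip_width: 0.514
grip_force: 0.0
```

```bash
python3 - <<'E'
from h import *
grab('wrist','w4');s=monitor.get_state();print(s['time'],s['position'],s['tool_rot'])
a=cv2.imread('pics/w4.png')[:245];b=grab('scene','s4')[:,:,::-1][150:290,210:350]
b=cv2.resize(b,(343,343),interpolation=cv2.INTER_CUBIC)
c=cv2.resize(a[0:150,180:380],(457,343),interpolation=cv2.INTER_CUBIC)
o=np.zeros((598,800,3),'uint8');o[:245,:560]=a;o[245:588,:457]=c;o[245:588,457:]=b;cv2.imwrite('pics/c4.png',o)
E
```

```text
13.1 [0.48606097 0.02199963 0.20844072] [-3.11032204e+00 -4.41140696e-01  3.32601257e-04]
```

View pics/c4.png

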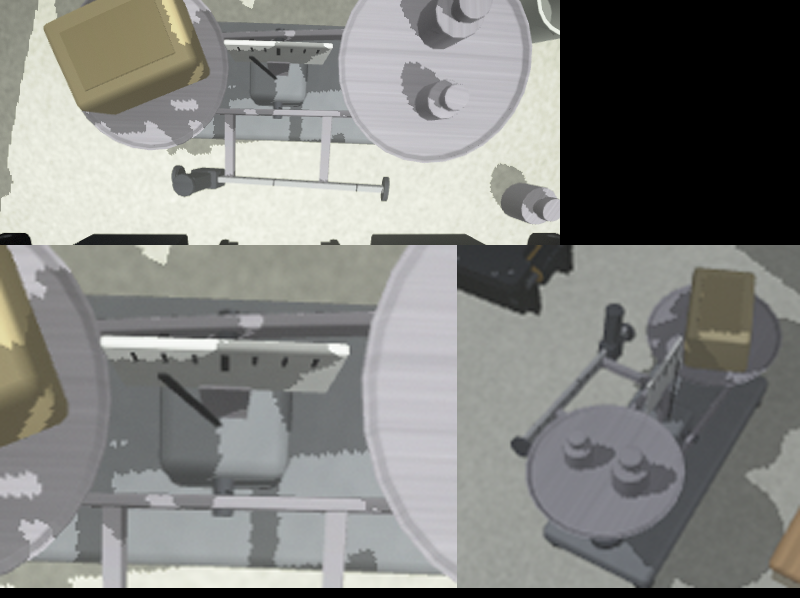

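Both weights stand upright in the pan. The pointer tip at about (251,58) leans left of the long middle mark at (278.5,51.6), so the soap side is still down.

```bash
cat >> h.py <<'E'
def onplane(f,uv,P,n):
    o,d=ray(f,uv); return o+d*(n@(P-o))/(n@d)
E
python3 - <<'E'
from h import *
k=.4376; I=lambda x,y:(180+x*k,(y-245)*k)
A,B=onz('w4',I(103,341),.172),onz('w4',I(349,349),.172);C=(A+B)/2
by=(A-B)/np.linalg.norm(A-B);bx=np.array([by[1],-by[0],0]);print(A,B,np.linalg.norm(A-B),'yaw',np.arctan2(bx[1],bx[0]))
bx/=np.linalg.norm(bx)
O=C*[1,1,0]; Pv=O+[0,0,.075]
for n,p,off in(('mid',I(225,363),-.002),('tip',I(162,377),-.004),('low',I(220,424),-.004),('m1',I(195,360),-.002),('m5',I(315,364),-.002)):
  X=onplane('w4',p,C+off*bx,bx);v=X-Pv;print(n,X.round(4),'y',(v@by).round(4),'z',v[2].round(4),'ang',np.arctan2(v@by,v[2]).round(4))
R=np.c_[bx,by,[0,0,1]];print('origin',O,'pans',O-.11*by,O+.11*by)
# poise
for p,z in(((182,181),.105),((386,188),.1)):
  X=onz('w4',p,z);print(R.T@(X-O))
E
```

```text
[0.59145901 0.08417148 0.172     ] [0.60712727 0.02355252 0.172     ] 0.06261112481417484 yaw 0.2529356284207252
mid [0.5973 0.0536 0.1621] y 0.0002 z 0.0871 ang 0.0027
tip [0.5909 0.0702 0.1531] y 0.0179 z 0.0781 ang 0.2249
low [0.5949 0.0549 0.0818] y 0.0021 z 0.0068 ang 0.3063
m1 [0.5953 0.0613 0.1642] y 0.0082 z 0.0892 ang 0.0916
m5 [0.6033 0.0305 0.1643] y -0.0237 z 0.0893 ang -0.259
origin [0.59929314 0.053862   0.        ] pans [ 0.62682034 -0.05263802  0.        ] [0.57176594 0.16036202 0.        ]
[-0.09211596  0.07990217  0.105     ]
[-0.09363108 -0.09652044  0.1       ]
```

Emit:
move_arm([
  [1.2,-3.8,0],
  [2.4,-7.6,0],
  [2.4,-7.7,2],
  [2.4,-7.7,5],
  [2.4,-7.7,7.5],
  [2.4,-7.7,9.3],
  [2.4,-7.7,10.3],
  [2.4,-7.7,10.7],
  [2.4,-7.7,10.7],
], roll=[0.025,0.025,0.025,0.025,0.025,0.025,0.025,0.025,0.025], gripper=4.2)

```text
time: 14.05
position: [0.4878, 0.1027, 0.1016]
tool_rot: [-3.116, -0.402, 0.0]
ft_force: [0.2, 0.8, 0.6]
grip_width: 0.48
grip_force: 0.0
```

```bash
python3 - <<'E'
from h import *
a=grab('wrist','w5');b=grab('scene','s5')[130:270,200:340];c=grab('top','t5')[200:280,200:340]
s=monitor.get_state();print(s['time'],s['position'],s['tool_rot'],s['ft_force'])
o=np.zeros((600,800,3),'uint8');o[:270,:560]=a[:270];o[270:600,:330]=cv2.resize(b,(330,330));o[270:550,330:800]=cv2.resize(c,(470,280))
cv2.imwrite('pics/c5.png',cv2.convertScaleAbs(o[:,:,::-1],alpha=1.3))
E
```

```text
14.2 [0.48847113 0.1027691  0.10253401] [3.11546646e+00 4.02124952e-01 2.78328201e-03] [-0.82058642  0.06438139  0.0561451 ]
```

View pics/c5.png

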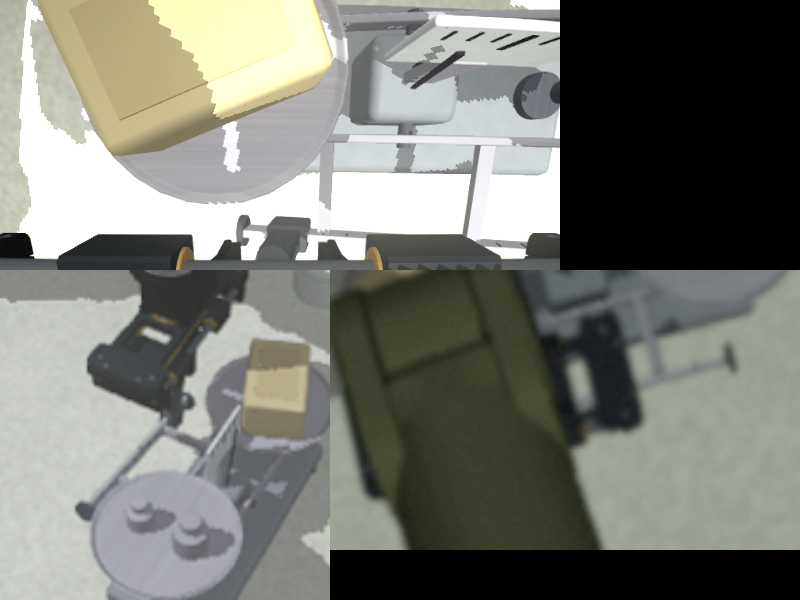

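The tab stands between the open fingers at (285,240). Next I'll narrow the gap a little, slide the poise right, then back off to clear and look.

Emit:
move_arm([
  [0,0,0],
  [0,0,0],
  [0,0.4,0],
  [0,1.2,0],
  [0,2.2,0],
  [0,3.2,0],
  [0,4.2,0],
  [0,5.2,0],
  [0,6.2,0],
  [0,7.2,0],
  [0,8.2,0],
  [0,9.1,0],
  [0,9.9,0],
  [0,10.5,0],
  [0,10.9,0],
  [0,11,0],
  [0,11,0],
  [0,10.7,0],
  [0,10.5,0],
  [0,10.5,0],
], roll=[0,0,0,0,0,0,0,0,0,0,0,0,0,0,0,0,0,0,0,0], gripper=3.0)

```text
time: 16.2
position: [0.5143, 0.0018, 0.1017]
tool_rot: [3.115, 0.404, 0.001]
ft_force: [0.0, -0.9, -0.1]
grip_width: 0.344
grip_force: 0.0
```

Emit:
move_arm([
  [0,0,0],
  [0,0,0],
  [0,0,0],
  [0,0,0],
  [0,0,0],
  [0,0,0],
  [0,0,0],
  [0,0,0],
  [0,0,0],
  [0,0,0],
  [0,0,0],
  [0,0,0],
  [0,0,0],
  [0,0,0],
  [0,0,0],
], roll=[0,0,0,0,0,0,0,0,0,0,0,0,0,0,0])

```text
time: 17.7
position: [0.5143, 0.0011, 0.1015]
tool_rot: [3.116, 0.402, -0.0]
ft_force: [-0.1, -0.7, 0.2]
grip_width: 0.341
grip_force: 0.0
```

```bash
python3 - <<'E'
from h import *
a=grab('wrist','w6')
s=monitor.get_state();print(s['time'],s['position'],s['tool_rot'],s['ft_force'],s['grip_width'])
o=np.zeros((600,800,3),'uint8');o[:270,:560]=a[:270]
p=proj('w6',[.598,.053,.15]);print(p);x=int(np.clip(p[0]-80,0,400));y=int(np.clip(p[1]-30,0,200));print(x,y)
o[270:600,:800]=cv2.resize(a[y:y+66,x:x+160],(800,330),interpolation=cv2.INTER_CUBIC)
cv2.imwrite('pics/c6.png',o[:,:,::-1])
E
```

```text
17.75 [0.51433484 0.00106165 0.10153832] [3.11564407e+00 4.02188580e-01 9.97940014e-06] [-0.12320121 -0.31300872  0.46529113] 0.3452266009055467
[189.666331    47.05860494]
109 17
```

View pics/c6.png

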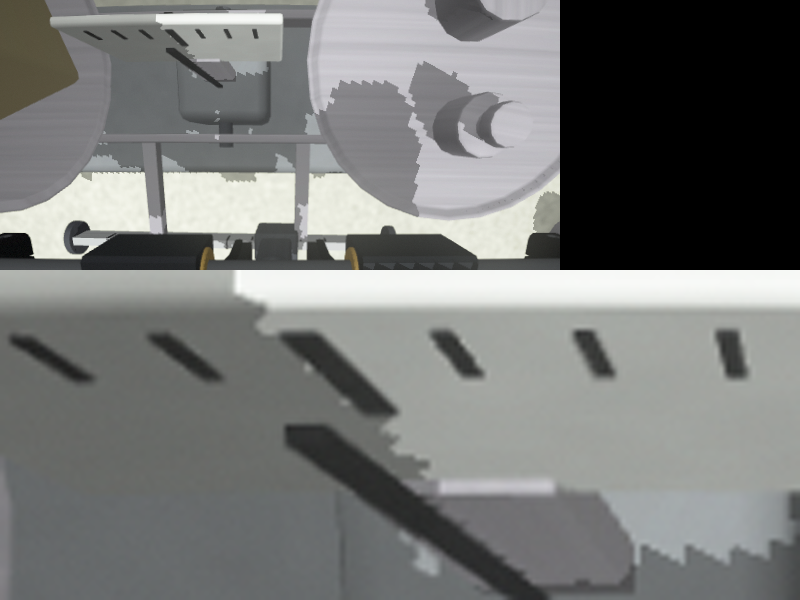

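The pointer tip (crop 305,432) stands slightly left of the continuation of the long mark (top 302,335, foot 377,412), so it is close to level and the soap side is still a bit low.

```bash
cat >> h.py <<'E'
def tilt(f,I,pts):
    # pts: mark top, mark foot, marks L and R (any two same-height), tip, low
    yaw=.256;bx=np.array([np.cos(yaw),np.sin(yaw),0]);by=np.array([-bx[1],bx[0],0]);O=np.array([.5993,.0539,0])
    out=[]
    for n,p,off in pts:
        v=onplane(f,I(*p),O+off*bx,bx)-O; out.append((n,round(v@by*1e3,2),round(v[2]*1e3,1)))
    return out
E
python3 - <<'E'
from h import *
I=lambda x,y:(109+x/5,17+(y-270)/5)
for q in(-.0015,-.004,-.006):
  print(q,tilt('w6',I,[('mt',(302,335),-.0015),('mf',(377,412),-.0015),('L1',(163,337),-.0015),('R1',(444,333),-.0015),('R2',(586,332),-.0015),('tip',(305,432),q),('low',(520,592),q)]))
E
```

```text
-0.0015 [('mt', np.float64(0.3), np.float64(167.7)), ('mf', np.float64(0.62), np.float64(152.1)), ('L1', np.float64(8.14), np.float64(167.8)), ('R1', np.float64(-7.69), np.float64(167.7)), ('R2', np.float64(-15.62), np.float64(167.6)), ('tip', np.float64(6.94), np.float64(147.5)), ('low', np.float64(5.47), np.float64(82.0))]
-0.004 [('mt', np.float64(0.3), np.float64(167.7)), ('mf', np.float64(0.62), np.float64(152.1)), ('L1', np.float64(8.14), np.float64(167.8)), ('R1', np.float64(-7.69), np.float64(167.7)), ('R2', np.float64(-15.62), np.float64(167.6)), ('tip', np.float64(3.74), np.float64(157.4)), ('low', np.float64(2.4), np.float64(97.6))]
-0.006 [('mt', np.float64(0.3), np.float64(167.7)), ('mf', np.float64(0.62), np.float64(152.1)), ('L1', np.float64(8.14), np.float64(167.8)), ('R1', np.float64(-7.69), np.float64(167.7)), ('R2', np.float64(-15.62), np.float64(167.6)), ('tip', np.float64(1.19), np.float64(165.4)), ('low', np.float64(-0.05), np.float64(110.0))]
```

Emit:
move_arm([
  [0,0.3,0],
  [0,0.7,0],
  [0,1.1,0],
  [0,1.4,0],
  [0,1.6,0],
  [0,1.6,0],
  [0,1.3,0],
  [0,1.1,0],
  [0,1.1,-1],
  [0,1.1,-3],
  [0,1.1,-4],
  [0,0,-4],
  [0,-1.5,-4],
  [0,-3,-4],
  [0,-3,-4],
  [0,-3,-4],
  [0,-3,-4],
  [0,-3,-4],
  [0,-3,-4],
  [0,-3,-4],
], roll=[0,0,0,0,0,0,0,0,0,0,0,0,0,0,0,0,0,0,0,0])

```text
time: 19.75
position: [0.5068, 0.0297, 0.1415]
tool_rot: [3.116, 0.401, -0.0]
ft_force: [-0.3, 0.3, -0.1]
grip_width: 0.345
grip_force: 0.0
```

```bash
cat >> h.py <<'E'
def dark(f,th=70):
    c=np.load('pics/'+f+'.npz');im=c['im'];p=proj(f,[.5993,.0539,.145]);x0,y0=int(p[0])-50,max(int(p[1])-45,0)
    g=cv2.cvtColor(im,cv2.COLOR_RGB2GRAY)[y0:y0+90,max(x0,0):x0+100];x0=max(x0,0)
    k,l,st,ce=cv2.connectedComponentsWithStats((g<th).astype('uint8'))
    out=[]
    for i in range(1,k):
        if 8<st[i,4]<400:
            q=np.argwhere(l==i)[:,::-1]+[x0,y0]; v=cv2.fitLine(q.astype(np.float32),cv2.DIST_L2,0,.01,.01).ravel()
            out.append((st[i,4],v[2:].round(2),(v[0]/v[1]).round(3),q.min(0),q.max(0)))
    return p,out
E
python3 - <<'E'
from h import *
grab('wrist','w7');s=monitor.get_state();print(s['time'],s['position'],s['ft_force'])
for f in('w4','w6','w7'):
  p,o=dark(f);print(f,p)
  for r in o:print(r)
E
```

```text
19.8 [0.50675658 0.02982549 0.14148699] [ 0.08002543 -0.37134746 -0.22191579]
w4 [278.88322025  55.08737434]
(np.int32(20), array([277.95,  51.15], dtype=float32), np.float32(0.051), array([277,  48]), array([279,  54]))
(np.int32(113), array([262.08,  66.6 ], dtype=float32), np.float32(1.185), array([249,  56]), array([275,  78]))
w6 [191.83757241  46.42299356]
(np.int32(41), array([145.93,  34.17], dtype=float32), np.float32(1.377), array([141,  30]), array([152,  38]))
(np.int32(112), array([176.04,  37.07], dtype=float32), np.float32(1.173), array([165,  30]), array([187,  45]))
(np.int32(31), array([199.97,  33.39], dtype=float32), np.float32(0.885), array([196,  30]), array([204,  37]))
(np.int32(27), array([227.  ,  32.63], dtype=float32), np.float32(0.644), array([224,  29]), array([230,  37]))
w7 [277.23676897  69.50561908]
(np.int32(18), array([274.56,  48.83], dtype=float32), np.float32(6.153), array([272,  47]), array([277,  50]))
(np.int32(9), array([236.78,  63.33], dtype=float32), np.float32(0.721), array([235,  62]), array([238,  65]))
(np.int32(32), array([275.5,  65.5], dtype=float32), np.float32(-0.0), array([274,  62]), array([277,  69]))
(np.int32(108), array([275.46,  84.44], dtype=float32), np.float32(0.114), array([273,  73]), array([278,  96]))
```

```bash
cat >> h.py <<'E'
def tl(f,cen,sl,r0,r1,mark):
    I=lambda x,y:(x,y);c=lambda r:(cen[0]+(r-cen[1])*sl,r)
    for q in(-.004,-.0053,-.007):
        m,a,b=tilt(f,I,[('m',mark,-.0015),('tip',c(r0),q),('low',c(r1),q)])
        print(q,'mark',m[1:],'tip',a[1:],'low',b[1:],'slope',round((a[1]-b[1])/(a[2]-b[2]),4),'tip-pivot',round((a[1]-m[1])/(a[2]-75),4))
E
python3 - <<'E'
from h import *
tl('w7',(275.46,84.44),.114,73,96,(275.5,65.5))
tl('w4',(262.08,66.6),1.185,56,78,(277.95,51.15))
p=proj('w7',[.598,.053,.15]);print(-np.load('pics/w7.npz')['R'].T@np.load('pics/w7.npz')['t'])
a=cv2.imread('pics/w7.png')
o=np.zeros((600,560,3),'uint8');o[:240]=a[:240];o[240:600]=cv2.resize(a[40:112,219:331],(560,360),interpolation=cv2.INTER_CUBIC);cv2.imwrite('pics/c7.png',o)
E
```

```text
-0.004 mark (np.float64(0.66), np.float64(160.9)) tip (np.float64(1.27), np.float64(158.3)) low (np.float64(0.61), np.float64(78.2)) slope 0.0082 tip-pivot 0.0073
-0.0053 mark (np.float64(0.66), np.float64(160.9)) tip (np.float64(1.17), np.float64(165.3)) low (np.float64(0.55), np.float64(89.2)) slope 0.0081 tip-pivot 0.0056
-0.007 mark (np.float64(0.66), np.float64(160.9)) tip (np.float64(1.05), np.float64(174.6)) low (np.float64(0.46), np.float64(103.5)) slope 0.0083 tip-pivot 0.0039
-0.004 mark (np.float64(0.54), np.float64(161.1)) tip (np.float64(18.3), np.float64(157.8)) low (np.float64(2.7), np.float64(83.2)) slope 0.2091 tip-pivot 0.2145
-0.0053 mark (np.float64(0.54), np.float64(161.1)) tip (np.float64(17.78), np.float64(163.5)) low (np.float64(2.59), np.float64(90.9)) slope 0.2092 tip-pivot 0.1948
-0.007 mark (np.float64(0.54), np.float64(161.1)) tip (np.float64(17.09), np.float64(170.9)) low (np.float64(2.45), np.float64(100.9)) slope 0.2091 tip-pivot 0.1726
[0.56979646 0.04542953 0.30320631]
```

Emit:
move_arm([
  [0,0,0],
  [0,0,0],
  [0,0,0],
  [0,0,0],
  [0,0,0],
  [0,0,0],
  [0,0,0],
  [0,0,0],
  [0,0,0],
  [0,0,0],
], roll=[0,0,0,0,0,0,0,0,0,0])

```text
time: 20.8
position: [0.5067, 0.0301, 0.1415]
tool_rot: [3.116, 0.402, 0.0]
ft_force: [0.3, -0.0, 0.5]
grip_width: 0.346
grip_force: 0.0
```

```bash
python3 - <<'E'
from h import *
grab('wrist','w8')
p,o=dark('w8')
for r in o:
  print(r)
  if r[0]>60: tl('w8',r[1],float(r[2]),r[3][1],r[4][1],(275.5,65.5))
E
```

```text
(np.int32(18), array([275.5,  49. ], dtype=float32), np.float32(inf), array([273,  48]), array([278,  50]))
(np.int32(9), array([237.78,  63.33], dtype=float32), np.float32(0.721), array([236,  62]), array([239,  65]))
(np.int32(32), array([276.5,  65.5], dtype=float32), np.float32(-0.0), array([275,  62]), array([278,  69]))
(np.int32(104), array([276.16,  83.92], dtype=float32), np.float32(0.1), array([273,  73]), array([279,  96]))
-0.004 mark (np.float64(1.1), np.float64(161.1)) tip (np.float64(1.31), np.float64(158.5)) low (np.float64(0.64), np.float64(78.6)) slope 0.0084 tip-pivot 0.0025
-0.0053 mark (np.float64(1.1), np.float64(161.1)) tip (np.float64(1.24), np.float64(165.5)) low (np.float64(0.6), np.float64(89.5)) slope 0.0084 tip-pivot 0.0015
-0.007 mark (np.float64(1.1), np.float64(161.1)) tip (np.float64(1.13), np.float64(174.8)) low (np.float64(0.54), np.float64(103.9)) slope 0.0083 tip-pivot 0.0003h.py:35: RuntimeWarning: divide by zero encountered in scalar divide
  out.append((st[i,4],v[2:].round(2),(v[0]/v[1]).round(3),q.min(0),q.max(0)))
```

Settled tilt is about -0.007 rad, roughly 2.6 g or 4 mm of poise short. One more small push.

Emit:
move_arm([
  [0,1.5,0],
  [0,3,0],
  [0,4.1,0],
  [0,4.1,0.5],
  [0,4.1,2],
  [0,4.1,3.3],
  [0,4.1,4],
  [0,4.1,4],
  [0,4.3,4],
  [0,4.6,4],
  [0,4.8,4],
  [0,5,4],
  [0,5,4],
  [0,4.8,4],
  [0,4.5,4],
  [0,4.5,3],
  [0,4.5,1],
  [0,4.5,0],
  [0,2.5,0],
  [0,0,0],
], roll=[0,0,0,0,0,0,0,0,0,0,0,0,0,0,0,0,0,0,0,0])

```text
time: 22.85
position: [0.5074, 0.0294, 0.1425]
tool_rot: [3.115, 0.398, 0.003]
ft_force: [-1.0, 0.7, 0.0]
grip_width: 0.344
grip_force: 0.0
```

Emit:
move_arm([
  [0,0,0],
  [0,0,0],
  [0,0,0],
  [0,0,0],
  [0,0,0],
  [0,0,0],
  [0,0,0],
  [0,0,0],
  [0,0,0],
  [0,0,0],
  [0,0,0],
  [0,0,0],
  [0,0,0],
  [0,0,0],
  [0,0,0],
], roll=[0,0,0,0,0,0,0,0,0,0,0,0,0,0,0])

```text
time: 24.35
position: [0.5067, 0.0301, 0.1415]
tool_rot: [3.116, 0.402, -0.0]
ft_force: [0.2, -0.5, -0.1]
grip_width: 0.345
grip_force: 0.0
```

```bash
python3 -W ignore - <<'E'
from h import *
for f in('w9','w10'):
  grab('wrist',f)
  p,o=dark(f);m=[r for r in o if r[0]>25 and r[1][1]<72]; print([ (r[0],r[1],r[2]) for r in o])
  for r in o:
    if r[0]>60: tl(f,r[1],float(r[2]),r[3][1],r[4][1],m[0][1])
E
```

```text
[(np.int32(18), array([277.17,  49.06], dtype=float32), np.float32(-13.827)), (np.int32(9), array([237.78,  63.33], dtype=float32), np.float32(0.721)), (np.int32(32), array([276.5,  65.5], dtype=float32), np.float32(-0.0)), (np.int32(107), array([277.06,  83.99], dtype=float32), np.float32(0.034))]
-0.004 mark (np.float64(0.68), np.float64(161.1)) tip (np.float64(0.62), np.float64(158.5)) low (np.float64(0.58), np.float64(78.6)) slope 0.0005 tip-pivot -0.0007
-0.0053 mark (np.float64(0.68), np.float64(161.1)) tip (np.float64(0.57), np.float64(165.6)) low (np.float64(0.53), np.float64(89.6)) slope 0.0005 tip-pivot -0.0012
-0.007 mark (np.float64(0.68), np.float64(161.1)) tip (np.float64(0.52), np.float64(174.8)) low (np.float64(0.48), np.float64(103.9)) slope 0.0006 tip-pivot -0.0016
[(np.int32(18), array([277.5,  49. ], dtype=float32), np.float32(inf)), (np.int32(9), array([237.78,  63.33], dtype=float32), np.float32(0.721)), (np.int32(32), array([276.5,  65.5], dtype=float32), np.float32(-0.0)), (np.int32(108), array([277.04,  84.05], dtype=float32), np.float32(0.031))]
-0.004 mark (np.float64(0.68), np.float64(161.1)) tip (np.float64(0.61), np.float64(158.5)) low (np.float64(0.61), np.float64(78.6)) slope 0.0 tip-pivot -0.0008
-0.0053 mark (np.float64(0.68), np.float64(161.1)) tip (np.float64(0.57), np.float64(165.6)) low (np.float64(0.57), np.float64(89.5)) slope 0.0 tip-pivot -0.0012
-0.007 mark (np.float64(0.68), np.float64(161.1)) tip (np.float64(0.51), np.float64(174.8)) low (np.float64(0.51), np.float64(103.9)) slope 0.0 tip-pivot -0.0017
```

Slope is about 0 and the tip is on the mark within about 0.001 rad. I'll retreat and take a last look.

Emit:
move_arm([
  [0,0,-2],
  [0,0,-6],
  [-3,0,-10],
  [-3,0,-10],
  [-3,0,-10],
], roll=[0,0,0,0,0])

```text
time: 24.95
position: [0.4781, 0.0222, 0.2426]
tool_rot: [3.114, 0.401, 0.004]
ft_force: [0.4, 1.1, -0.6]
grip_width: 0.343
grip_force: 0.0
```

```bash
python3 - <<'E'
from h import *
a=grab('wrist','w11');b=grab('scene','s11');z=cv2.imread('pics/w10.png')[:,:,::-1]
o=np.zeros((600,800,3),'uint8');o[:240,:560]=a[:240];o[240:600,:360]=cv2.resize(b[100:380,90:370],(360,360));o[240:600,360:800]=cv2.resize(z[40:112,233:321],(440,360),interpolation=cv2.INTER_CUBIC)
cv2.imwrite('pics/c11.png',o[:,:,::-1])
E
```

```text
(no output)
```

View pics/c11.png

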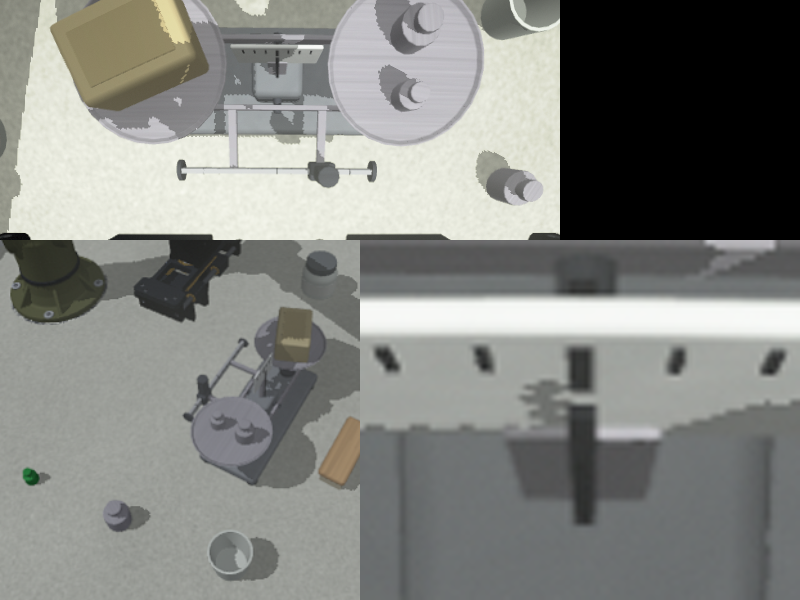

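The pointer stands right on the middle mark (crop 581,400). Both weights are upright in the right pan, the soap lies in its pan, nothing else has moved, and the gripper is clear.

```bash
python3 -c "
from bench import workorder
print(workorder.close_job())"
```

```text
the job is handed in; nothing more can be done
None
```

The job is handed in after about 25 s: the 200 g and 100 g weights stand upright in the right pan, and the poise is at about 0.12 m on its bar, so the soap weighs roughly 380 g; the last picture showed the beam level to about 0.001 rad, and nothing else was disturbed.

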